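# Refit a gas burner's bezel and knob and hold the tap pressed

### The job

The tap of the bench gas burner is going back together. Lay the loose steel bezel cup over the tap's spindle so that it nests flat in the round seat and let go of it; then turn the loose black knob until the flat in its bore matches the flat on the spindle and push it fully home. Finally press the knob all the way down against the tap's spring, as one does to light it, and finish while still holding it pressed, leaving everything else on the bench where it is.

Things in the scene. Friction and masses are not known exactly. Their poses are not given: they have to be found in the camera images.
- burner: Bench gas burner: flat grey steel housing with a bright deck, 215 (x) by 290 (y) by 58 mm high, fixed to the bench. Origin: centre of its underside; x to its back, y to its left, z up. Left half of the deck: burner ring in a four-armed trivet (radius 76 mm, top 95 mm above the bench). Right half: the tap, standing up through the deck.
- seat (a point): Tap seat: shallow round steel cup pressed up from the deck, lip 67 mm across, 6 mm high; inside it tapers from 60 mm at the lip to 53 mm at the floor. Point: centre of its floor, at deck height (58 mm above the bench), on the tap's axis; axes as the burner's. In its middle a brass gland, 19 mm across, 7.5 mm high, then the spindle. The trivet is 65 mm or more from the axis.
- spindle_tip (a point): Centre of the top end of the tap's steel spindle, 31 mm above the seat's floor when not pressed. The spindle is a vertical D-shaft: 12 mm diameter, one flat 2 mm from its axis (8 mm across), tip chamfered 1 mm. The frame turns and moves with it: z up along the axis, x points out of the flat.
- tap_turn (a joint): Angle of the spindle about the vertical: 0 = flat to the burner's back (its +x), growing anticlockwise seen from above, up to 1.6 rad. It was left somewhere in between and is stiff (0.15 N m of friction), so it stays; it need not be turned.
- tap_press (a joint): How far the spindle is pressed down, m: 0 up, 0.005 at its lower stop. A spring pushes it up, with about 5 N at 0 and 9 N at the stop; it springs back when let go.
- bezel: Loose bezel cup, bright steel, 58 mm across, 18 mm high, wall 2.5 mm: the lower 8 mm taper to 49 mm at the foot, the upper 10 mm are straight (grip here, across the diameter). Floor 2.2 mm thick with a 26 mm hole for the tap. Stands foot down on the bench, right of the burner. Origin: centre of its underside, z up; nested, it lies at the seat point. 60 g.
- knob: Loose black knob, skirt down on the bench, right of the burner: skirt 41 mm across, 10 mm high; on it a bar grip 16 mm thick, 38 mm long, up to 34 mm above the underside; the bar's narrow end with a white line is the pointer. Origin: centre of its underside; z up, x to the pointer. It slides on when its x points as spindle_tip's x (within about 0.15 rad). 120 g.
- bore_end (a point): Closed end of the knob's blind bore, on its axis, 16 mm above its underside; axes as the knob's. The bore is D-shaped: 13.2 mm diameter, flat 2.6 mm from the axis on the pointer's side (+x), mouth 1 mm wider all round. The point meets spindle_tip when the knob is fully home (underside 15 mm above the deck, 10 mm when pressed).
- pointer (a point): Tip of the knob's pointer: on the narrow end of the bar, 19.5 mm from the knob's axis along its x, 16 mm above its underside. With the knob home it stands on the side of the spindle's flat.
- screwdriver: Bystander: screwdriver with a red handle, 218 mm long, lying at the far right; leave it alone.
- pliers: Bystander: long-nosed pliers with red grips, 199 mm long, lying left of the burner; leave them alone.
- tape_roll: Bystander: black roll of insulating tape, 58 mm across and 18 mm high, lying flat behind the loose parts; leave it alone.
- bolt: Bystander: steel bolt, 42 mm long, 19 mm head, lying on its side near the loose parts; leave it alone.
- jar: Bystander: clear jar of screws with a red lid, 63 mm across, 79 mm high; leave it alone.
- measure: Bystander: tape measure, 88 mm long, 68 mm high, standing left of the burner; leave it alone.
- pouch: Bystander: rolled dark tool pouch, 265 mm long, 48 mm high, lying behind the burner; leave it alone.

How it is judged:
By the outcome, as a careful person would: the job done as asked, in the order asked, and still so for the second after the job is handed in, while the arm keeps its last pose, push and grip.
It also fails if it takes over 58 s, if anything falls off the work surface, if the arm or the gripper's body presses on something with over 40 N, if the wrist force passes 120 N, or if a joint passes its speed limit or range.

### The arm

A 6-joint arm with a two-finger parallel gripper is mounted at the origin on a cart in front of the work surface, level with it; the furniture and walls round the work are solid. World frame = base frame: x ahead of the robot, y to its left, z up, the work surface at z = 0. Lengths are in m, angles in rad, forces in N, time in s.
With the tool pointing down it reaches from about 0.4 to 0.825 m from the base axis. Payload 7 kg.
Tool frame: the origin (TCP) lies midway between the tips of the shut fingers; the grasp point (between the pads) lies 19 mm behind it; z points along the fingers, y is the line along which they close (so a half turn about z gives the same grasp; the last joint's range is limited). The gripper opens to 88 mm and grips with 3 to 60 N. Pads are 19 mm wide; open, the fingers measure 130 mm over their backs; the gripper's body (78 mm by 193 mm) begins 47 mm behind the grasp point.
Start: joints at [-0.963, 0.359, 0.012, 0, -1.224, -0.288], TCP at [0.212, -0.641, 0.227] pointing down, gripper open.
Joint ranges: [-3.07, 3.07], [-1.43, 2.12], [-1.02, 1.25], [-3.03, 1.67], [-3.05, -0], [-3.03, 3.03]. Speed limits (rad/s): [2.39, 2.39, 3.01, 3.14, 3.14, 3.14].

### API

Orientations are given as [roll, pitch, yaw] about the fixed x, y, z axes, in that order (R = Rz(yaw) Ry(pitch) Rx(roll)).
In Python, from station import get_state, grab_frame, calibration, job_done, boxes_of, regions_of, spot_point gives the robot as it stands. The module is installed in compiled form; this text tells all that it offers.
- The arm moves only by the tool arm_command, never from a script. Its argument "commands" is a list of rows, each an object of numbers: "tx", "ty", "tz": the shift along the tool's x, y, z each as a share of 25 cm, from -1 to 1; "twist": the turn about the tool's z as a share of 180 degrees, from -1 to 1. A call has exactly 8 rows; each row is the pose to reach, as a shift and turn from the pose commanded when the call began, along the tool's axes at that moment, turning the shorter way round; what a row does not reach only later rows make up. A row lasts 1/12 s, in which the tool goes at most 41.7 mm and 7.16 degrees, less where a joint would pass 70% of its speed; a pose out of reach is approached as far as the arm can. A call with a number of a shift or a turn outside -1 to 1 is refused whole. A call with a gripper value outside its range is refused whole. "claw" is the opening, from 0 (shut) to 1 (fully open), set as the call begins (left out, the last holds). The fingers move at their own pace and stop on an object; "grip_force" is the grip in N (left out, the last holds). Time passes only in rows, so rows that repeat a pose let the fingers close, or fill a call up. It gives the time, the measured TCP pose, the force, the opening and the grip force at its end, in the units of the state.
- get_state(): the state, without advancing time (a new reading comes with each control period).
- grab_frame(name): name is "scene" or "top" or "wrist"; returns the picture (480x640x3 uint8, red, green, blue); there is no depth.
- calibration(name): a dict with "camera_matrix" (3x3 intrinsics, pixels), "k1" (the pictures are not rectified: a ray, as slopes to the right and down, at radius r is drawn at 1 + k1 r^2 times it, then the intrinsics apply), "extrinsics" (4x4, takes a point from camera to world coordinates). Camera axes: x right, y down, z forward; pixel columns grow to the right and rows downward; lengths in m; the calibration is good to about 2 mm. A picture is of the moment at which its call begins: read the wrist's pose just before it. calibration takes no time and is no camera call; for the wrist camera it gives the pose at the moment of the call.
- job_done(): hands the job in; it is judged then, once.
Trained networks look in the newest picture that a camera, given by its name, has taken for a name from the list of things; names that differ only in an ending like _2 or _b are one class to them, and where a whole thing is asked for, a point or a joint stands for the part that bears it (a point fixed in the world has none). Each returns a list of dicts, best first, with "score" (0 to 1); they miss things now and then, are a little off and sometimes report something else, mostly with a low value. They report only what shows in the picture. A call takes as long as a camera call.
- boxes_of(query, camera): "rect" ([left, top, right, bottom] in pixels, round what is visible of it).
- regions_of(query, camera): "region" (480x640 bool, what is visible of it) and "rect" ([left, top, right, bottom] in pixels, round what is visible of it).
- spot_point(query, camera): "uv" ([column, row] in pixels: a listed point, or the origin of a listed thing).
The state is a dict: "t": time; "q": joint angles; "qd": joint speeds; "joint_efforts": joint torques, N m; "eef_pos": TCP position; "ee_rot": TCP orientation; "force": force on the tool from outside, world axes, zero at the start; "moment": the same for the moment, N m; "width": finger opening in m; "gripper_force": force on a finger pad.
Only numpy, scipy, OpenCV 4.12 (cv2) and the standard library are available. Lean on these libraries where they do the work, as an engineer would, in place of code of your own. Each camera call takes 0.05 s, during which the arm holds its last target. There are 200 camera calls.

## Working session

There is one attempt and no reset: what is moved stays moved. The work goes in short steps, Python scripts to look and compute and a tool call to move; the robot and the scene stay as the last step left them, time stands still between calls to the robot, and variables do not carry over. Pictures are saved under pics/ and viewed, at most 10 in all, crops included, and the job is handed in when it is done.

Besides the shell and the picture viewer there is one more tool, called by a JSON object that holds its "api" and its "payload", one argument or row to a line. arm_command: Moves the arm, as the interface text tells. Shift numbers are shares of 25 cm and turn numbers shares of 180 degrees, none past 1 either way. Its arguments: {"type":"object","properties":{"commands":{"type":"array"},"claw":{"type":"number"},"grip_force":{"type":"number"}},"required":["commands"]}

```bash
mkdir -p pics; cat > h.py <<'E'
import numpy as np, cv2
from station import *
def ray(uv,cam,c=None):
    c=c or calibration(cam); K=np.array(c["camera_matrix"]);k1=c["k1"];T=np.array(c["extrinsics"])
    d=np.array([(uv[0]-K[0,2])/K[0,0],(uv[1]-K[1,2])/K[1,1]]); s=d.copy()
    for _ in range(20): s=d/(1+k1*(s@s))
    return T[:3,3],T[:3,:3]@np.array([s[0],s[1],1])
def at(uv,cam,z,c=None):
    o,r=ray(uv,cam,c); return o+r*(z-o[2])/r[2]
def proj(p,cam,c=None):
    c=c or calibration(cam); K=np.array(c["camera_matrix"]);T=np.array(c["extrinsics"])
    q=T[:3,:3].T@(np.array(p)-T[:3,3]); s=q[:2]/q[2]; s=s*(1+c["k1"]*(s@s))
    return np.array([K[0,0]*s[0]+K[0,2],K[1,1]*s[1]+K[1,2]])
def save(n,im): cv2.imwrite(f"pics/{n}.png",cv2.cvtColor(im,cv2.COLOR_RGB2BGR))
E
python3 - <<'E'
from h import *
np.set_printoptions(precision=4,suppress=True)
s=get_state();print(s["t"],s["eef_pos"],s["ee_rot"],s["q"],s["width"])
Z=dict(bezel=0,knob=0,seat=.058,spindle_tip=.089,pointer=.016,burner=0,bolt=.01,jar=0,tape_roll=0,screwdriver=0)
for cam in ("scene","top","wrist"):
    im=grab_frame(cam);save(cam+"0",im)
    print(cam,np.array(calibration(cam)["extrinsics"])[:3,3])
    for q in Z:
        r=spot_point(q,cam)
        for d in r[:2]: print(q,round(d["score"],2),np.round(d["uv"],1),at(d["uv"],cam,Z[q]))
E
```

```text
0.0 [ 0.212  -0.6403  0.2256] [ 3.1399 -0.0001 -2.8219] [-0.9629  0.3594  0.0111 -0.0004 -1.2241 -0.2881] 0.08771154714503558
scene [0.1927 0.6915 1.1109]
knob 0.44 [355.6 186.3] [ 0.6015 -0.3642  0.    ]
seat 0.96 [348.  236.1] [ 0.514  -0.1045  0.058 ]
spindle_tip 0.55 [348.  227.3] [ 0.5186 -0.1117  0.089 ]
pointer 0.51 [353.4 185.4] [ 0.6042 -0.3497  0.016 ]
pointer 0.45 [345.4 233.9] [ 0.5379 -0.1407  0.016 ]
burner 0.81 [332.3 265.8] [ 0.526  -0.0221  0.    ]
bolt 0.55 [386.  176.8] [ 0.5211 -0.4453  0.01  ]
jar 0.7 [314.8 183.4] [ 0.7362 -0.314   0.    ]
jar 0.59 [305.5 206.2] [ 0.7141 -0.2028  0.    ]
tape_roll 0.62 [305.1 209.4] [ 0.7084 -0.1893  0.    ]
screwdriver 0.71 [380.9 163.8] [ 0.5661 -0.5114  0.    ]
top [ 0.4287 -0.0686  1.2818]
knob 0.51 [416.7 258.3] [ 0.5739 -0.3625  0.    ]
knob 0.24 [328.4 277.5] [ 0.5238 -0.1174  0.    ]
seat 0.65 [328.1 276.2] [ 0.5229 -0.1145  0.058 ]
pointer 0.54 [419.1 246.5] [ 0.6045 -0.3669  0.016 ]
burner 0.68 [292.1 279.5] [ 0.5195 -0.0177  0.    ]
bolt 0.53 [449.7 270.7] [ 0.5376 -0.4487  0.01  ]
jar 0.89 [396.4 203.4] [ 0.7299 -0.3125  0.    ]
tape_roll 0.59 [358.9 208.7] [ 0.716  -0.2065  0.    ]
screwdriver 0.93 [467.  263.4] [ 0.558  -0.5005  0.    ]
wrist [ 0.1358 -0.6679  0.3853]
```

```bash
python3 -c "
import cv2
a=cv2.imread('pics/top0.png');cv2.imwrite('pics/a.png',a)"
```

```text
(no output)
```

View pics/top0.png

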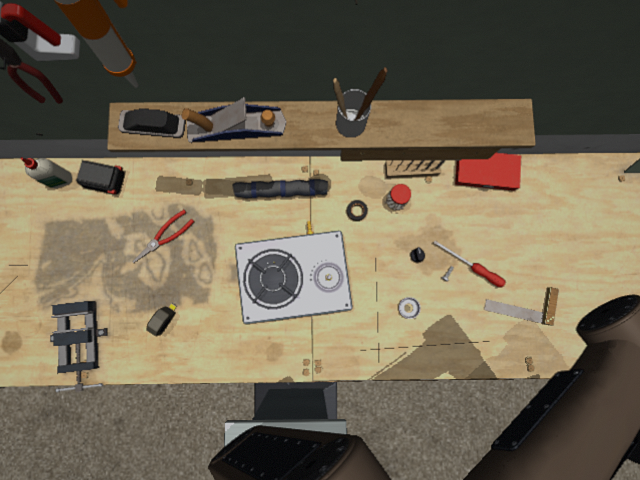

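View pics/wrist0.png

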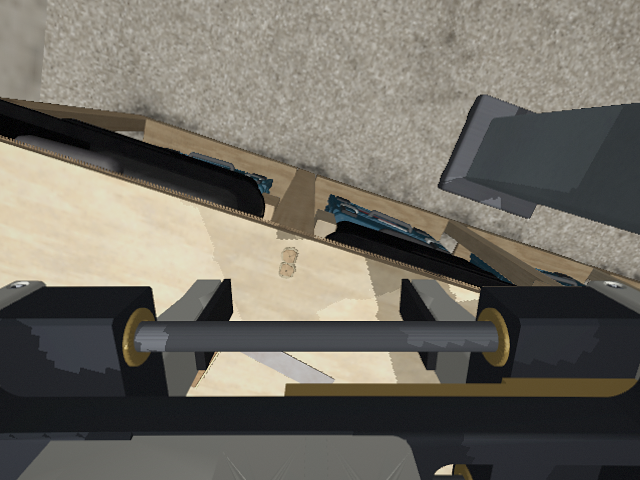

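```bash
python3 - <<'E'
import cv2,numpy as np
a=cv2.imread('pics/top0.png')
A=cv2.resize(a[235:325,300:360],None,fx=6.5,fy=6.5,interpolation=cv2.INTER_CUBIC)
B=cv2.resize(a[235:325,390:450],None,fx=6.5,fy=6.5,interpolation=cv2.INTER_CUBIC)
cv2.imwrite('pics/crop1.png',np.hstack([A,B]))
E
```

```text
(no output)
```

View pics/crop1.png

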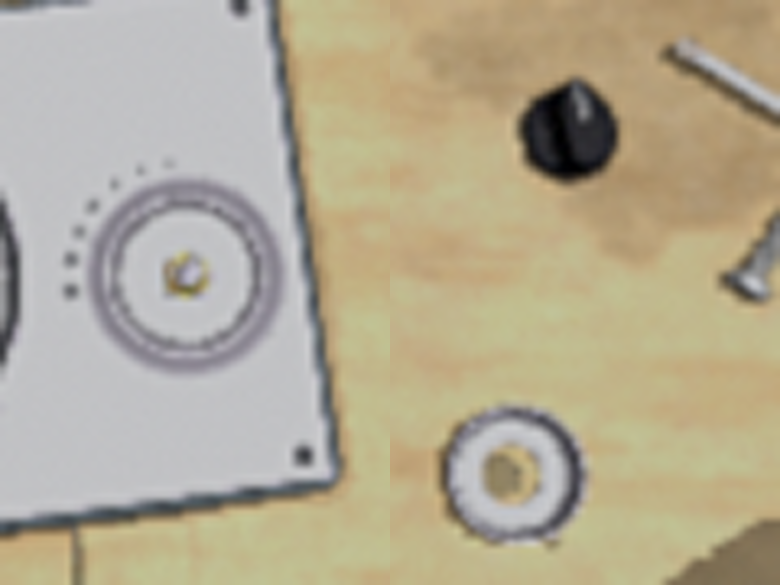

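```bash
python3 - <<'E'
from h import *
np.set_printoptions(precision=4,suppress=True)
f=lambda x,y,x0:(x0+x/6.5-.42,235+y/6.5-.42)
for n,u,z in(("bezel",f(513-390,473,390),.018),("knob",f(570-390,131,390),.01),("ptr",f(577-390,84,390),.033),("seatlip",f(186,276,300),.064),("spin",f(186,273,300),.089)):
    print(n,u,at(u,"top",z))
for a,b in (((290,30),(330,440)),):
    p=at(f(*a,300),"top",.058);q=at(f(*b,300),"top",.058);print("burner x ang",np.arctan2(*(p-q)[[1,0]]))
c=calibration("wrist");s=get_state()
from scipy.spatial.transform import Rotation as R
Rt=R.from_euler("xyz",s["ee_rot"]).as_matrix();T=np.array(c["extrinsics"])
print(Rt.T@(T[:3,3]-s["eef_pos"]),"\n",Rt.T@T[:3,:3],c["camera_matrix"],c["k1"])
E
```

```text
bezel (408.5030769230769, 307.34923076923076) [ 0.4398 -0.3301  0.018 ]
knob (417.27230769230766, 254.73384615384617) [ 0.5825 -0.3622  0.01  ]
ptr (418.34923076923076, 247.50307692307695) [ 0.5994 -0.3607  0.033 ]
seatlip (328.1953846153846, 277.04153846153844) [ 0.5202 -0.1145  0.064 ]
spin (328.1953846153846, 276.58) [ 0.5195 -0.1135  0.089 ]
burner x ang 0.07325237472410256
[ 0.0811 -0.0018 -0.1587] 
 [[ 0.0005 -0.956  -0.2935]
 [ 1.      0.0005  0.0001]
 [ 0.     -0.2935  0.956 ]] [[333.6815   0.     315.7617]
 [  0.     333.6815 238.3891]
 [  0.       0.       1.    ]] 0.008715808960890628
```

```bash
cat >> h.py <<'E'
from scipy.spatial.transform import Rotation as R
def plan(p,yaw=None,yaw0=None,pos0=None):
    s=get_state();y0=s["ee_rot"][2] if yaw0 is None else yaw0; p0=np.array(s["eef_pos"] if pos0 is None else pos0)
    Rt=(R.from_euler("z",y0)*R.from_euler("x",np.pi)).as_matrix()
    d=Rt.T@(np.array(p)-p0)/.25
    tw=0 if yaw is None else -((yaw-y0+np.pi)%(2*np.pi)-np.pi)/np.pi
    print("shares",np.round(d,3),"twist",round(tw,4))
E
python3 -c "
from h import *
plan([.56,-.345,.2])"
```

```text
shares [-1.693  0.686  0.106] twist 0
```

{"api": "arm_command", "payload": {
  "commands": [
    {"tx": -0.85, "ty": 0.34, "tz": 0.0},
    {"tx": -0.85, "ty": 0.34, "tz": 0.0},
    {"tx": -0.85, "ty": 0.34, "tz": 0.0},
    {"tx": -0.85, "ty": 0.34, "tz": 0.0},
    {"tx": -0.85, "ty": 0.34, "tz": 0.0},
    {"tx": -0.85, "ty": 0.34, "tz": 0.0},
    {"tx": -0.85, "ty": 0.34, "tz": 0.0},
    {"tx": -0.85, "ty": 0.34, "tz": 0.0}
  ],
  "claw": 1
}}

```text
invalid input
```

{"api": "arm_command", "payload": {
  "commands": [
    {"tx": -0.85, "ty": 0.34, "tz": 0.1, "twist": 0.09},
    {"tx": -0.85, "ty": 0.34, "tz": 0.1, "twist": 0.09},
    {"tx": -0.85, "ty": 0.34, "tz": 0.1, "twist": 0.09},
    {"tx": -0.85, "ty": 0.34, "tz": 0.1, "twist": 0.09},
    {"tx": -0.85, "ty": 0.34, "tz": 0.1, "twist": 0.09},
    {"tx": -0.85, "ty": 0.34, "tz": 0.1, "twist": 0.09},
    {"tx": -0.85, "ty": 0.34, "tz": 0.1, "twist": 0.09},
    {"tx": -0.85, "ty": 0.34, "tz": 0.1, "twist": 0.09}
  ]
}}

```text
t: 2.32
eef_pos: [0.3885, -0.4922, 0.2015]
ee_rot: [3.142, -0.0, -3.102]
force: [0.2, -0.3, -0.5]
width: 0.0875
gripper_force: 0.0
```

```bash
cat > look.py <<'E'
from h import *
import sys
np.set_printoptions(precision=4,suppress=True)
s=get_state();print(s["t"],s["eef_pos"],s["ee_rot"],s["q"],s["width"],s["force"])
c=calibration("wrist");im=grab_frame("wrist");save(sys.argv[1],im)
Z=dict(bezel=0,knob=0,bore_end=.016,pointer=.016,seat=.058,spindle_tip=.089)
for q in sys.argv[2:]:
    for d in spot_point(q,"wrist")[:2]: print(q,round(d["score"],2),np.round(d["uv"],1),at(d["uv"],"wrist",Z[q],c))
E
python3 look.py w1 bezel knob pointer seat spindle_tip
```

```text
2.3167 [ 0.3885 -0.4922  0.2015] [ 3.1416 -0.0001 -3.1016] [-0.5917  0.2971 -0.1357  0.     -1.138  -0.9391] 0.0874807226828273 [ 0.1757 -0.2944 -0.5136]
bezel 0.71 [452.5 261.5] [ 0.44   -0.3344  0.    ]
knob 0.56 [408.2 365.6] [ 0.5834 -0.3682  0.    ]
pointer 0.69 [410.4 389.3] [ 0.6059 -0.367   0.016 ]
```

View pics/w1.png

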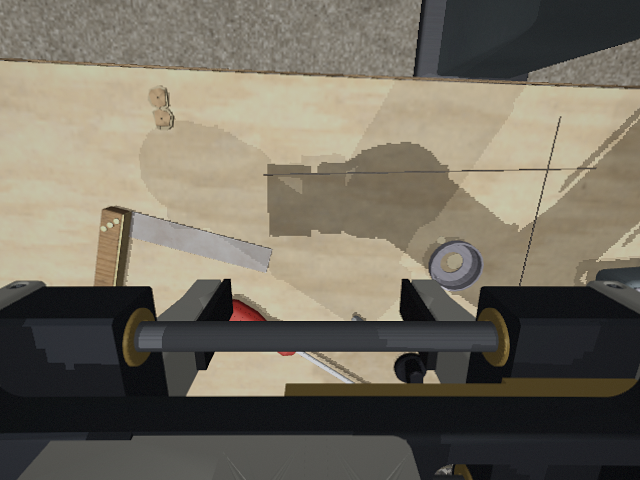

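```bash
python3 -c "
from h import *
plan([.58,-.34,.18],-3.1)"
```

```text
shares [-0.796  0.588  0.087] twist -0.0019
```

{"api": "arm_command", "payload": {
  "commands": [
    {"tx": -0.8, "ty": 0.6, "tz": 0.08, "twist": 0},
    {"tx": -0.8, "ty": 0.6, "tz": 0.08, "twist": 0},
    {"tx": -0.8, "ty": 0.6, "tz": 0.08, "twist": 0},
    {"tx": -0.8, "ty": 0.6, "tz": 0.08, "twist": 0},
    {"tx": -0.8, "ty": 0.6, "tz": 0.08, "twist": 0},
    {"tx": -0.8, "ty": 0.6, "tz": 0.08, "twist": 0},
    {"tx": -0.8, "ty": 0.6, "tz": 0.08, "twist": 0},
    {"tx": -0.8, "ty": 0.6, "tz": 0.08, "twist": 0}
  ]
}}

```text
t: 3.28
eef_pos: [0.5827, -0.3348, 0.1807]
ee_rot: [3.141, -0.001, -3.102]
force: [-1.3, -0.4, 0.4]
width: 0.0872
gripper_force: 0.0
```

```bash
python3 look.py w2 bezel knob pointer seat spindle_tip
```

```text
3.2833 [ 0.5827 -0.3348  0.1807] [ 3.1413 -0.001  -3.1024] [-0.2321  0.3837 -0.0573 -0.0001 -1.1308 -1.2995] 0.08722853654296633 [-1.3203 -0.4041  0.4196]
bezel 0.83 [322.   65.6] [ 0.4405 -0.3367  0.    ]
knob 0.92 [286.9 213. ] [ 0.5798 -0.3669  0.    ]
pointer 0.81 [287.1 236.5] [ 0.6005 -0.3651  0.016 ]
seat 0.63 [581.6 173.5] [ 0.5236 -0.1188  0.058 ]
seat 0.3 [153.9 189.8] [ 0.5511 -0.4746  0.058 ]
spindle_tip 0.65 [618.4 176.7] [ 0.5226 -0.1157  0.089 ]
```

View pics/w2.png

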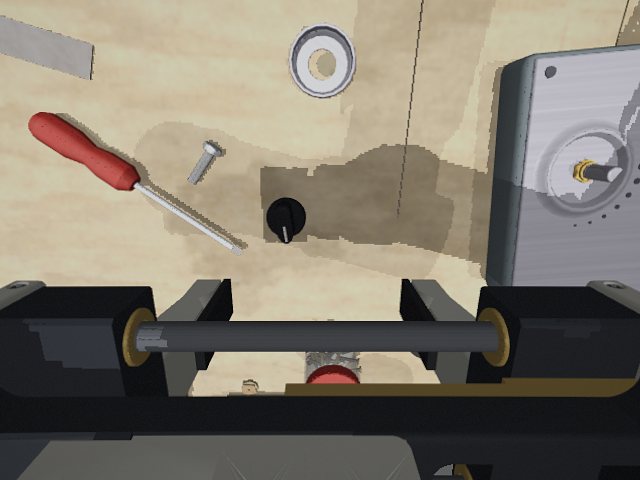

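```bash
python3 -c "
from h import *
plan([.441,-.335,.16],-1.5)"
```

```text
shares [0.558 0.028 0.088] twist -0.5113
```

{"api": "arm_command", "payload": {
  "commands": [
    {"tx": 0.56, "ty": 0.02, "tz": 0.08, "twist": -0.3},
    {"tx": 0.56, "ty": 0.02, "tz": 0.08, "twist": -0.3},
    {"tx": 0.56, "ty": 0.02, "tz": 0.08, "twist": -0.3},
    {"tx": 0.56, "ty": 0.02, "tz": 0.08, "twist": -0.3},
    {"tx": 0.56, "ty": 0.02, "tz": 0.08, "twist": -0.3},
    {"tx": 0.56, "ty": 0.02, "tz": 0.08, "twist": -0.3},
    {"tx": 0.56, "ty": 0.02, "tz": 0.08, "twist": -0.3},
    {"tx": 0.56, "ty": 0.02, "tz": 0.08, "twist": -0.3}
  ],
  "claw": 0.98,
  "grip_force": 20
}}

```text
t: 4.25
eef_pos: [0.4407, -0.3369, 0.1623]
ee_rot: [-3.14, 0.0, -2.157]
force: [-0.1, 0.4, -0.3]
width: 0.0859
gripper_force: 0.0
```

{"api": "arm_command", "payload": {
  "commands": [
    {"tx": 0, "ty": 0, "tz": 0, "twist": -0.21},
    {"tx": 0, "ty": 0, "tz": 0, "twist": -0.21},
    {"tx": 0, "ty": 0, "tz": 0, "twist": -0.21},
    {"tx": 0, "ty": 0, "tz": 0, "twist": -0.21},
    {"tx": 0, "ty": 0, "tz": 0, "twist": -0.21},
    {"tx": 0, "ty": 0, "tz": 0, "twist": -0.21},
    {"tx": 0, "ty": 0, "tz": 0, "twist": -0.21},
    {"tx": 0, "ty": 0, "tz": 0, "twist": -0.21}
  ]
}}

```text
t: 4.92
eef_pos: [0.4409, -0.3367, 0.1619]
ee_rot: [-3.141, -0.0, -1.505]
force: [-0.4, -0.2, 0.4]
width: 0.0857
gripper_force: 0.0
```

```bash
python3 look.py w3 bezel; python3 - <<'E'
from h import *
c=calibration("wrist")
r=regions_of("bezel","wrist")[0];m=r["region"].astype(np.uint8);print(r["score"],r["rect"])
cnt=max(cv2.findContours(m,0,1)[0],key=cv2.contourArea)
hull=cv2.convexHull(cnt)[:,0,:]
# rim circle at z=.018 radius 29: fit
P=np.array([at(u,"wrist",.018,c)[:2] for u in cnt[:,0,:]])
print("rim minEnclosing",cv2.minEnclosingCircle(P.astype(np.float32)))
print("hull area",cv2.contourArea(hull))
E
```

```text
4.9167 [ 0.4409 -0.3367  0.1619] [-3.1411 -0.0002 -1.5052] [-0.2991  0.2141 -0.3471  0.     -1.009   0.3646] 0.08566109818384444 [-0.4488 -0.2075  0.3842]
bezel 0.74 [318.1 218.7] [ 0.4379 -0.3405  0.    ]
0.71 [286.8, 195.2, 345.5, 258.2]
rim minEnclosing ((0.4399360120296478, -0.33756497502326965), 0.02957260236144066)
hull area 2892.0
```

View pics/w3.png

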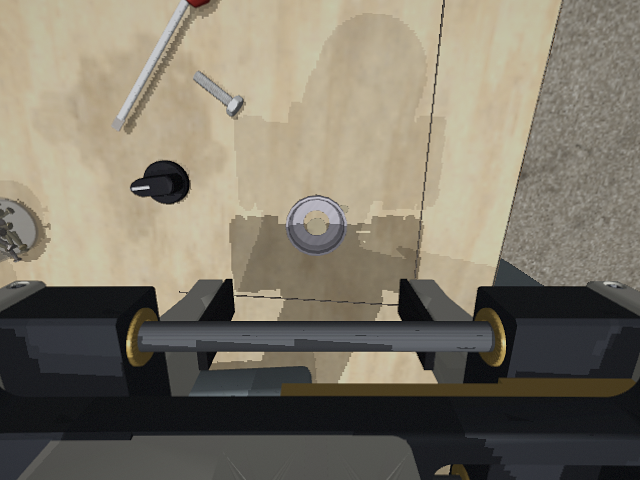

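{"api": "arm_command", "payload": {
  "commands": [
    {"tx": 0.003, "ty": 0.004, "tz": 0.15, "twist": 0},
    {"tx": 0.003, "ty": 0.004, "tz": 0.3, "twist": 0},
    {"tx": 0.003, "ty": 0.004, "tz": 0.42, "twist": 0},
    {"tx": 0.003, "ty": 0.004, "tz": 0.52, "twist": 0},
    {"tx": 0.003, "ty": 0.004, "tz": 0.58, "twist": 0},
    {"tx": 0.003, "ty": 0.004, "tz": 0.604, "twist": 0},
    {"tx": 0.003, "ty": 0.004, "tz": 0.604, "twist": 0},
    {"tx": 0.003, "ty": 0.004, "tz": 0.604, "twist": 0}
  ]
}}

```text
t: 5.73
eef_pos: [0.4409, -0.3372, 0.0111]
ee_rot: [-3.141, -0.0, -1.503]
force: [-0.4, -1.2, -0.1]
width: 0.086
gripper_force: 0.0
```

{"api": "arm_command", "payload": {
  "commands": [
    {"tx": 0, "ty": 0, "tz": 0, "twist": 0},
    {"tx": 0, "ty": 0, "tz": 0, "twist": 0},
    {"tx": 0, "ty": 0, "tz": 0, "twist": 0},
    {"tx": 0, "ty": 0, "tz": 0, "twist": 0},
    {"tx": 0, "ty": 0, "tz": 0, "twist": 0},
    {"tx": 0, "ty": 0, "tz": 0, "twist": 0},
    {"tx": 0, "ty": 0, "tz": 0, "twist": 0},
    {"tx": 0, "ty": 0, "tz": 0, "twist": 0}
  ],
  "claw": 0.55,
  "grip_force": 20
}}

```text
t: 6.4
eef_pos: [0.4407, -0.337, 0.0111]
ee_rot: [-3.141, -0.0, -1.502]
force: [-1.0, 0.9, 6.2]
width: 0.0559
gripper_force: 20.0
```

{"api": "arm_command", "payload": {
  "commands": [
    {"tx": 0, "ty": 0, "tz": -0.05, "twist": 0},
    {"tx": 0, "ty": 0, "tz": -0.15, "twist": 0},
    {"tx": 0, "ty": 0, "tz": -0.3, "twist": 0},
    {"tx": 0, "ty": 0, "tz": -0.45, "twist": 0},
    {"tx": 0, "ty": 0, "tz": -0.6, "twist": 0},
    {"tx": 0, "ty": 0, "tz": -0.7, "twist": 0},
    {"tx": 0, "ty": 0, "tz": -0.76, "twist": 0},
    {"tx": 0, "ty": 0, "tz": -0.76, "twist": 0}
  ]
}}

```text
t: 7.07
eef_pos: [0.4422, -0.3378, 0.2046]
ee_rot: [-3.136, -0.003, -1.502]
force: [0.2, 0.6, -0.1]
width: 0.0562
gripper_force: 20.0
```

```bash
python3 -c "
from h import *
print(get_state()['width'],get_state()['force'])
plan([.522,-.045,.2],-1.5)"
```

```text
0.05619315909358386 [ 0.19540762  0.60594918 -0.09056404]
shares [-1.147 -0.399  0.019] twist -0.0006
```

{"api": "arm_command", "payload": {
  "commands": [
    {"tx": -0.12, "ty": -0.04, "tz": 0, "twist": 0},
    {"tx": -0.26, "ty": -0.09, "tz": 0, "twist": 0},
    {"tx": -0.4, "ty": -0.14, "tz": 0, "twist": 0},
    {"tx": -0.54, "ty": -0.19, "tz": 0, "twist": 0},
    {"tx": -0.68, "ty": -0.24, "tz": 0, "twist": 0},
    {"tx": -0.8, "ty": -0.28, "tz": 0, "twist": 0},
    {"tx": -0.92, "ty": -0.32, "tz": 0, "twist": 0},
    {"tx": -0.98, "ty": -0.34, "tz": 0, "twist": 0}
  ]
}}

```text
t: 7.73
eef_pos: [0.5086, -0.0839, 0.1995]
ee_rot: [3.141, 0.0, -1.501]
force: [0.6, -0.3, -1.3]
width: 0.0563
gripper_force: 20.0
```

{"api": "arm_command", "payload": {
  "commands": [
    {"tx": -0.08, "ty": -0.03, "tz": 0, "twist": 0},
    {"tx": -0.13, "ty": -0.05, "tz": 0, "twist": 0},
    {"tx": -0.17, "ty": -0.06, "tz": 0, "twist": 0},
    {"tx": -0.17, "ty": -0.06, "tz": 0, "twist": 0},
    {"tx": -0.17, "ty": -0.06, "tz": 0, "twist": 0},
    {"tx": -0.17, "ty": -0.06, "tz": 0, "twist": 0},
    {"tx": -0.17, "ty": -0.06, "tz": 0, "twist": 0},
    {"tx": -0.17, "ty": -0.06, "tz": 0, "twist": 0}
  ]
}}

```text
t: 8.4
eef_pos: [0.5203, -0.044, 0.2006]
ee_rot: [3.142, 0.0, -1.503]
force: [0.1, -1.1, -0.9]
width: 0.056
gripper_force: 20.0
```

```bash
python3 look.py w4 seat spindle_tip; python3 - <<'E'
import cv2
a=cv2.imread('pics/w4.png')
cv2.imwrite('pics/crop4.png',cv2.resize(a[60:360,200:440],None,fx=2,fy=2,interpolation=cv2.INTER_CUBIC))
E
```

```text
8.4 [ 0.5203 -0.044   0.2006] [ 3.1416  0.     -1.5034] [ 0.2917  0.1267 -0.3603 -0.     -1.0838 -0.2243] 0.05599484110643136 [ 0.1364 -1.0931 -0.947 ]
seat 0.93 [320.9 142.1] [ 0.5201 -0.1208  0.058 ]
spindle_tip 0.65 [320.3 144.8] [ 0.5209 -0.1192  0.089 ]
```

View pics/crop4.png

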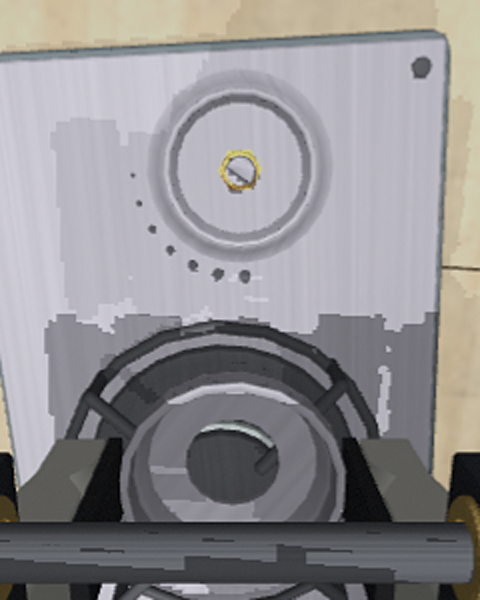

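```bash
python3 - <<'E'
from h import *
np.set_printoptions(precision=4,suppress=True)
s=get_state();c=calibration("wrist");T=np.array(c["extrinsics"])
Rt=R.from_euler("xyz",s["ee_rot"]).as_matrix()
print("cam in tool",Rt.T@(T[:3,3]-s["eef_pos"]),Rt.T@T[:3,2])
print(proj(np.array(s["eef_pos"])+[0,0,.007],"wrist",c), proj([.5205,-.1195,.058],"wrist",c))
im=grab_frame("wrist")
for q in("bezel",):
    for d in regions_of(q,"wrist")[:1]: print(q,d["score"],d["rect"])
    for d in spot_point(q,"wrist")[:1]: print(d["uv"],Rt.T@(at(d["uv"],"wrist",s["eef_pos"][2]-.0105,c)-s["eef_pos"]))
a=cv2.imread('pics/w4.png')
cv2.imwrite('pics/crop5.png',cv2.resize(a[130:160,305:335],None,fx=18,fy=18,interpolation=cv2.INTER_CUBIC))
E
```

```text
cam in tool [ 0.0816  0.0011 -0.1587] [-0.2933 -0.0001  0.956 ]
[313.6462 304.6745] [320.5053 143.2374]
bezel 0.62 [262.4, 245.2, 372.4, 322.8]
```

View pics/crop5.png

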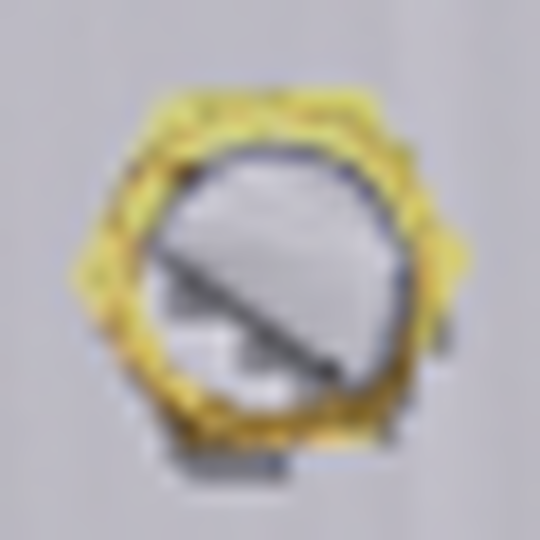

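```bash
python3 -c "
from h import *
plan([.5218,-.119,.13],-1.5)"
```

```text
shares [0.302 0.015 0.282] twist -0.0008
```

{"api": "arm_command", "payload": {
  "commands": [
    {"tx": 0.1, "ty": 0.01, "tz": 0, "twist": 0},
    {"tx": 0.2, "ty": 0.015, "tz": 0, "twist": 0},
    {"tx": 0.28, "ty": 0.015, "tz": 0, "twist": 0},
    {"tx": 0.302, "ty": 0.015, "tz": 0.04, "twist": 0},
    {"tx": 0.302, "ty": 0.015, "tz": 0.12, "twist": 0},
    {"tx": 0.302, "ty": 0.015, "tz": 0.2, "twist": 0},
    {"tx": 0.302, "ty": 0.015, "tz": 0.24, "twist": 0},
    {"tx": 0.302, "ty": 0.015, "tz": 0.24, "twist": 0}
  ]
}}

```text
t: 9.37
eef_pos: [0.5203, -0.1188, 0.138]
ee_rot: [3.137, 0.0, -1.503]
force: [-1.6, -0.1, -0.2]
width: 0.0565
gripper_force: 20.0
```

```bash
python3 look.py w5 ; python3 -c "
from h import *
a=cv2.imread('pics/w5.png')
cv2.imwrite('pics/crop6.png',cv2.resize(a[180:380,200:440],None,fx=3,fy=3,interpolation=cv2.INTER_CUBIC))
plan([.5218,-.119,.07],-1.5)
print(spot_point('spindle_tip','wrist')[:1],regions_of('bezel','wrist')[0]['rect'])"
```

```text
9.3667 [ 0.5203 -0.1188  0.138 ] [ 3.137   0.0002 -1.5027] [ 0.1428  0.2076 -0.4177 -0.0007 -0.9501 -0.0743] 0.056543978373082476 [-1.5653 -0.1453 -0.2187]
shares [ 0.001 -0.002  0.278] twist -0.0007
[] [262.3, 246.3, 372.3, 321.1]
```

View pics/crop6.png

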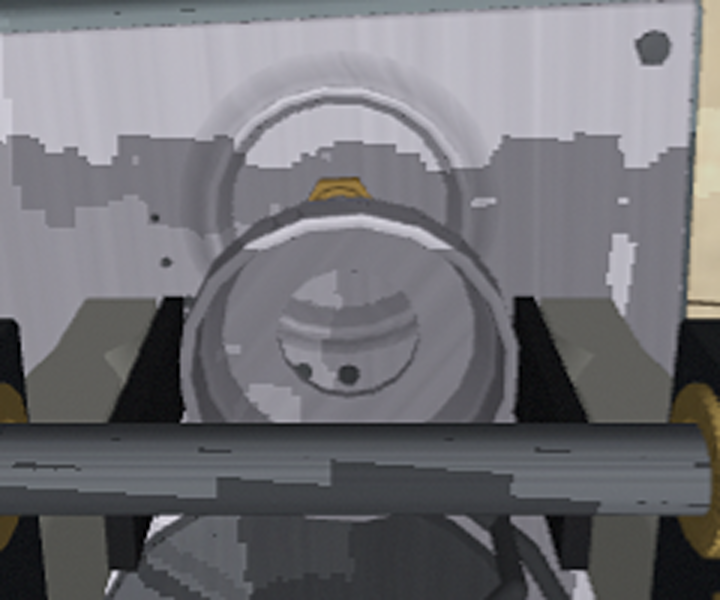

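{"api": "arm_command", "payload": {
  "commands": [
    {"tx": 0, "ty": -0.008, "tz": 0, "twist": 0},
    {"tx": 0, "ty": -0.008, "tz": 0.02, "twist": 0},
    {"tx": 0, "ty": -0.008, "tz": 0.06, "twist": 0},
    {"tx": 0, "ty": -0.008, "tz": 0.1, "twist": 0},
    {"tx": 0, "ty": -0.008, "tz": 0.14, "twist": 0},
    {"tx": 0, "ty": -0.008, "tz": 0.18, "twist": 0},
    {"tx": 0, "ty": -0.008, "tz": 0.2, "twist": 0},
    {"tx": 0, "ty": -0.008, "tz": 0.2, "twist": 0}
  ]
}}

```text
t: 10.18
eef_pos: [0.5229, -0.1188, 0.0887]
ee_rot: [3.138, -0.0, -1.503]
force: [0.0, -0.3, 0.5]
width: 0.0565
gripper_force: 20.0
```

```bash
python3 look.py w6 ; python3 -c "
from h import *
a=cv2.imread('pics/w6.png')
cv2.imwrite('pics/crop7.png',cv2.resize(a[180:380,200:440],None,fx=3,fy=3,interpolation=cv2.INTER_CUBIC))
plan([.5218,-.119,.0695],-1.5)"
```

```text
10.1833 [ 0.5229 -0.1188  0.0887] [ 3.1384 -0.     -1.5026] [ 0.1422  0.2679 -0.4709 -0.0003 -0.8351 -0.0738] 0.056490606201320084 [ 0.0433 -0.2815  0.4848]
shares [0.    0.006 0.08 ] twist -0.0008
```

View pics/crop7.png

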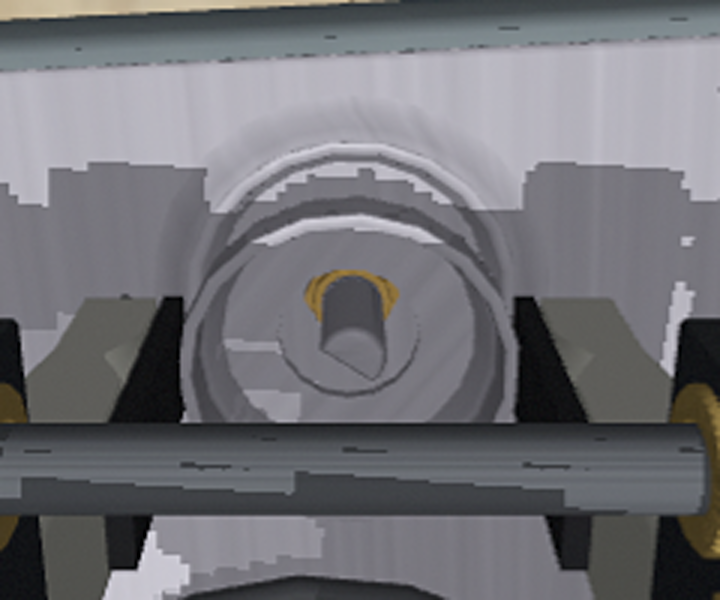

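```bash
python3 - <<'E'
from h import *
np.set_printoptions(precision=4,suppress=True)
c=calibration("wrist")
f=lambda x,y:(200+x/3-.33,180+y/3-.33)
for n,u,z in(("tip",(352,352),.089),("gland top back",(350,270),.0655),("gland L",(305,293),.0655),("gland R",(398,293),.0655),("hole near edge",(348,393),.0798),("hole L",(278,338),.0798),("hole R",(418,333),.0798),("rim far",(350,217),.0956),("rim L",(182,345),.0956),("rim R",(518,345),.0956),("lip far",(350,145),.064)): print(n,at(f(*u),"wrist",z,c)-get_state()["eef_pos"])
E
```

```text
tip [-0.0017 -0.0005 -0.0006]
gland top back [-0.001  -0.0063 -0.0241]
gland L [ 0.0076 -0.0008 -0.0241]
gland R [-0.0108 -0.0021 -0.0241]
hole near edge [-0.0019  0.0127 -0.0098]
hole L [ 0.0118  0.0022 -0.0098]
hole R [-0.0139 -0.0006 -0.0098]
rim far [ 0.0006 -0.0279  0.006 ]
rim L [ 0.0272 -0.0032  0.006 ]
rim R [-0.0292 -0.0071  0.006 ]
lip far [ 0.0008 -0.0313 -0.0256]
```

{"api": "arm_command", "payload": {
  "commands": [
    {"tx": 0, "ty": 0.003, "tz": 0.01, "twist": 0},
    {"tx": 0, "ty": 0.003, "tz": 0.025, "twist": 0},
    {"tx": 0, "ty": 0.003, "tz": 0.04, "twist": 0},
    {"tx": 0, "ty": 0.003, "tz": 0.052, "twist": 0},
    {"tx": 0, "ty": 0.003, "tz": 0.062, "twist": 0},
    {"tx": 0, "ty": 0.003, "tz": 0.07, "twist": 0},
    {"tx": 0, "ty": 0.003, "tz": 0.074, "twist": 0},
    {"tx": 0, "ty": 0.003, "tz": 0.074, "twist": 0}
  ]
}}

```text
t: 10.9
eef_pos: [0.5231, -0.1188, 0.0718]
ee_rot: [3.141, -0.0, -1.502]
force: [-0.3, -0.5, 0.4]
width: 0.0562
gripper_force: 20.0
```

{"api": "arm_command", "payload": {
  "commands": [
    {"tx": 0, "ty": 0, "tz": 0.002, "twist": 0},
    {"tx": 0, "ty": 0, "tz": 0.004, "twist": 0},
    {"tx": 0, "ty": 0, "tz": 0.006, "twist": 0},
    {"tx": 0, "ty": 0, "tz": 0.008, "twist": 0},
    {"tx": 0, "ty": 0, "tz": 0.009, "twist": 0},
    {"tx": 0, "ty": 0, "tz": 0.009, "twist": 0},
    {"tx": 0, "ty": 0, "tz": 0.009, "twist": 0},
    {"tx": 0, "ty": 0, "tz": 0.009, "twist": 0}
  ]
}}

```text
t: 11.57
eef_pos: [0.5233, -0.1188, 0.0699]
ee_rot: [-3.141, -0.0, -1.502]
force: [-0.3, 0.0, -1.1]
width: 0.0557
gripper_force: 20.0
```

{"api": "arm_command", "payload": {
  "commands": [
    {"tx": 0, "ty": 0, "tz": 0, "twist": 0},
    {"tx": 0, "ty": 0, "tz": 0, "twist": 0},
    {"tx": 0, "ty": 0, "tz": 0, "twist": 0},
    {"tx": 0, "ty": 0, "tz": 0, "twist": 0},
    {"tx": 0, "ty": 0, "tz": 0, "twist": 0},
    {"tx": 0, "ty": 0, "tz": 0, "twist": 0},
    {"tx": 0, "ty": 0, "tz": 0, "twist": 0},
    {"tx": 0, "ty": 0, "tz": 0, "twist": 0}
  ],
  "claw": 0.8
}}

```text
t: 12.23
eef_pos: [0.5232, -0.1188, 0.0698]
ee_rot: [-3.142, 0.0, -1.502]
force: [0.2, -0.4, -0.2]
width: 0.0701
gripper_force: 0.0
```

{"api": "arm_command", "payload": {
  "commands": [
    {"tx": 0, "ty": 0, "tz": -0.03, "twist": 0},
    {"tx": 0, "ty": 0, "tz": -0.1, "twist": 0},
    {"tx": 0, "ty": 0, "tz": -0.2, "twist": 0},
    {"tx": 0, "ty": 0, "tz": -0.32, "twist": 0},
    {"tx": 0, "ty": 0, "tz": -0.42, "twist": 0},
    {"tx": 0, "ty": 0, "tz": -0.5, "twist": 0},
    {"tx": 0, "ty": 0, "tz": -0.5, "twist": 0},
    {"tx": 0, "ty": 0, "tz": -0.5, "twist": 0}
  ]
}}

```text
t: 12.9
eef_pos: [0.5239, -0.1187, 0.1966]
ee_rot: [-3.138, 0.0, -1.502]
force: [-0.9, 0.7, -1.3]
width: 0.0704
gripper_force: 0.0
```

```bash
python3 look.py w7 seat spindle_tip bezel; python3 -c "
from h import *
a=cv2.imread('pics/w7.png')
cv2.imwrite('pics/crop8.png',cv2.resize(a[150:290,240:400],None,fx=4,fy=4,interpolation=cv2.INTER_CUBIC))
plan([.582,-.365,.16],-3.1)"
```

```text
12.9 [ 0.5239 -0.1187  0.1966] [-3.1382  0.0002 -1.5023] [ 0.1423  0.153  -0.3382  0.     -1.0761 -0.0738] 0.07044661163931018 [-0.8994  0.7019 -1.2557]
seat 0.91 [315.1 227. ] [ 0.5241 -0.1201  0.058 ]
spindle_tip 0.75 [320.5 239. ] [ 0.5192 -0.1184  0.089 ]
bezel 0.81 [318.2 230.7] [ 0.5196 -0.1004  0.    ]
shares [ 0.999 -0.17   0.136] twist 0.5085
```

View pics/crop8.png

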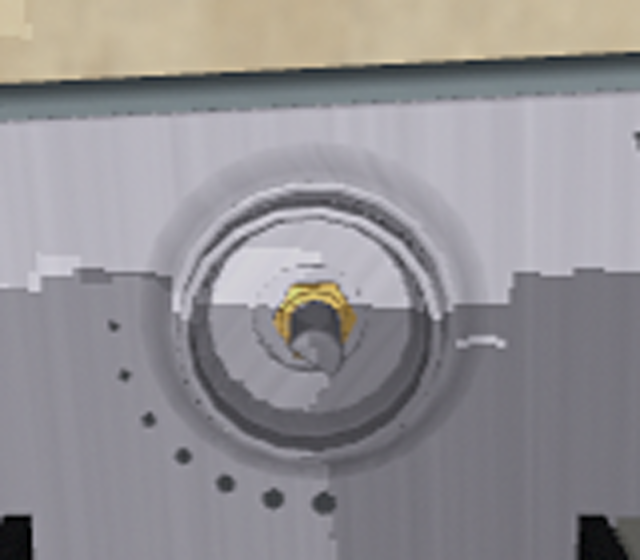

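```bash
python3 - <<'E'
from h import *
np.set_printoptions(precision=4,suppress=True)
s=get_state();c=calibration("wrist");T=np.array(c["extrinsics"])
def M(p,r):
    m=np.eye(4);m[:3,:3]=R.from_euler("xyz",r).as_matrix();m[:3,3]=p;return m
X=np.linalg.inv(M(s["eef_pos"],s["ee_rot"]))@T;print(X[:3,3])
def ang(pose,a,b,z):
    cc=dict(c);cc["extrinsics"]=M(*pose)@X
    p,q=at(a,"wrist",z,cc),at(b,"wrist",z,cc);d=q-p
    print(p,q,"len",np.linalg.norm(d),"normal",np.arctan2(d[1],d[0])+np.pi/2,np.arctan2(d[1],d[0])-np.pi/2)
P4=([.5203,-.044,.2006],[3.1416,0,-1.5034]);P6=([.5229,-.1188,.0887],[3.1384,0,-1.5026])
ang(P4,(305+155/18-.47,130+245/18-.47),(305+340/18-.47,130+375/18-.47),.089)
ang(P6,(200+320/3,180+348/3),(200+378/3,180+380/3),.089)
# knob from w2: pointer line
P2=([.5827,-.3348,.1807],[3.1413,-.001,-3.1024])
im=cv2.imread("pics/w2.png")[195:250,260:315].astype(int);g=im.min(2)
lab=(im.max(2)<60).astype(np.uint8);n,l,st,ce=cv2.connectedComponentsWithStats(lab);k=1+np.argmax(st[1:,4]);print(st[k],ce[k]+[260,195])
x,y,w,h,_=st[k]
ys,xs=np.where((g>100)&(cv2.morphologyEx((l==k).astype(np.uint8),cv2.MORPH_CLOSE,np.ones((9,9)))>0));print(len(xs),sorted(zip(ys+195,xs+260)))
E
```

```text
[ 0.0816  0.0011 -0.1587]
[ 0.5264 -0.12    0.089 ] [ 0.5181 -0.1152  0.089 ] len 0.009704153350552535 normal 4.185786391252162 1.044193737662368
[ 0.5267 -0.12    0.089 ] [ 0.5161 -0.1145  0.089 ] len 0.011954874657089717 normal 4.230751638051197 1.0891589844614047
[   7    3   39   45 1243] [285.8053 217.4618]
35 [(np.int64(227), np.int64(283)), (np.int64(227), np.int64(284)), (np.int64(228), np.int64(283)), (np.int64(228), np.int64(284)), (np.int64(229), np.int64(283)), (np.int64(229), np.int64(284)), (np.int64(229), np.int64(285)), (np.int64(230), np.int64(283)), (np.int64(230), np.int64(284)), (np.int64(230), np.int64(285)), (np.int64(231), np.int64(284)), (np.int64(231), np.int64(285)), (np.int64(232), np.int64(284)), (np.int64(232), np.int64(285)), (np.int64(233), np.int64(284)), (np.int64(233), np.int64(285)), (np.int64(234), np.int64(284)), (np.int64(234), np.int64(285)), (np.int64(235), np.int64(284)), (np.int64(235), np.int64(285)), (np.int64(235), np.int64(286)), (np.int64(236), np.int64(284)), (np.int64(236), np.int64(285)), (np.int64(236), np.int64(286)), (np.int64(237), np.int64(285)), (np.int64(237), np.int64(286)), (np.int64(238), np.int64(285)), (np.int64(238), np.int64(286)), (np.int64(239), np.int64(285)), (np.int64(239), np.int64(286)), (np.int64(240), np.int64(285)), (np.int64(240), np.int64(286)), (np.int64(241), np.int64(285)), (np.int64(241), np.int64(286)), (np.int64(241), np.int64(287))]
```

{"api": "arm_command", "payload": {
  "commands": [
    {"tx": 0.15, "ty": -0.03, "tz": 0, "twist": 0.04},
    {"tx": 0.3, "ty": -0.06, "tz": 0, "twist": 0.08},
    {"tx": 0.45, "ty": -0.09, "tz": 0, "twist": 0.12},
    {"tx": 0.6, "ty": -0.12, "tz": 0, "twist": 0.16},
    {"tx": 0.75, "ty": -0.14, "tz": 0, "twist": 0.2},
    {"tx": 0.9, "ty": -0.16, "tz": 0.05, "twist": 0.24},
    {"tx": 0.99, "ty": -0.17, "tz": 0.1, "twist": 0.28},
    {"tx": 0.99, "ty": -0.17, "tz": 0.12, "twist": 0.3}
  ],
  "claw": 0.6
}}

```text
t: 13.77
eef_pos: [0.5813, -0.3666, 0.1604]
ee_rot: [3.137, -0.003, -2.455]
force: [0.4, 0.6, 0.1]
width: 0.0524
gripper_force: 0.0
```

{"api": "arm_command", "payload": {
  "commands": [
    {"tx": 0, "ty": 0, "tz": 0, "twist": 0.04},
    {"tx": 0, "ty": 0, "tz": 0, "twist": 0.08},
    {"tx": 0, "ty": 0, "tz": 0, "twist": 0.12},
    {"tx": 0, "ty": 0, "tz": 0, "twist": 0.16},
    {"tx": 0, "ty": 0, "tz": 0, "twist": 0.19},
    {"tx": 0, "ty": 0, "tz": 0, "twist": 0.19},
    {"tx": 0, "ty": 0, "tz": 0, "twist": 0.19},
    {"tx": 0, "ty": 0, "tz": 0, "twist": 0.19}
  ]
}}

```text
t: 14.43
eef_pos: [0.5823, -0.3627, 0.1641]
ee_rot: [3.141, -0.001, -3.038]
force: [0.6, -0.8, 0.1]
width: 0.0524
gripper_force: 0.0
```

```bash
python3 look.py w8 knob pointer bore_end; python3 - <<'E'
from h import *
np.set_printoptions(precision=4,suppress=True)
c=calibration("wrist")
im=cv2.imread("pics/w8.png")
r=regions_of("knob","wrist")[0];m=r["region"];print(r["score"],r["rect"])
l,t,rr,b=[int(v) for v in r["rect"]]
mm=cv2.morphologyEx(m.astype(np.uint8),cv2.MORPH_CLOSE,np.ones((7,7)))
ys,xs=np.where((im.min(2)>95)&(mm>0));
cnt=max(cv2.findContours(m.astype(np.uint8),0,1)[0],key=cv2.contourArea)[:,0,:]
for z in(.01,):
  P=np.array([at(u,"wrist",z,c)[:2] for u in cnt]).astype(np.float32);print("encl",cv2.minEnclosingCircle(P))
g=im.min(2)[t-2:b+3,l-2:rr+3]
for row in g[::2,::2]: print(" ".join("%3d"%v for v in row))
E
```

```text
14.4333 [ 0.5823 -0.3627  0.1641] [ 3.1411 -0.001  -3.0384] [-0.2737  0.4178 -0.0439 -0.0001 -1.1102 -1.1938] 0.05240583901918146 [ 0.645  -0.7604  0.1293]
knob 0.87 [314.4 221.2] [ 0.583  -0.3659  0.    ]
pointer 0.92 [315.  246.4] [ 0.604  -0.3631  0.016 ]
bore_end 0.95 [312.5 225. ] [ 0.5829 -0.3677  0.016 ]
0.55 [292.2, 201.3, 332.0, 253.2]
encl ((0.5866225361824036, -0.36747002601623535), 0.024202723056077957)
 84  85  84  86  85  85  87  93  91  87  86  91  94  96  98 100  99  98  98 100 102 104 106
 84  83  81  85  87  87  89  93  93  88  91  74  75  93  99 103  99  99  97  99  99 101 104
 85  84  83  86  87  91  93  67   6  11  14  15  19  16  13  27  95 103  99 100 101 101 102
 86  86  86  87  91  81   9  13  19  19  16  15  20  21  18  18  16  29  96 104 101  99 101
 89  90  90  92  66  13  17  23  13  12  10  17  15  10  15  22  19  18   2  97 104 101 102
 92  91  93  80  14  20  20  20  17  14  13  15  17  10   6  18  21  23  18   5 102 103 103
 94  93  94  19  22  19  23  14  10  22  23  24  18  19  10  20  22  22  23  15  49 105 103
 92  96  58  14  21  23  20  15  21  
[... 1286 characters left out ...]
  21  17 110 134  11  19  21  68  93  90  90  91  91  91
 97  98  99 101  99  96  97  99  35  22  17  81 157  13  20  16  86  92  94  94  93  88  86
115  96  96  98  97  96  95  97  73  16  17  77 157  15  19  33  94  95  96  95  96  91  90
118  96  95  96  95  92  94  94  94  52  15  42 157  29  17  89  94  93  99 119 100 100 100
150  96  99  99 100 100  92  92  88 154  87  26   9  26 100 102 144 150 148 149 149 149 145
147 147 147 149 148 148 150 151 149 147 152 155 155 155 152 153 148 143 143 146 145 142 143
144 145 145 145 145 146 145 145 146 148 149 147 146 148 150 148 146 141 140 142 139 138 139
159 144 145 145 144 142 142 144 148 148 147 145 144 146 146 144 145 148 143 141 140 139 139
```

{"api": "arm_command", "payload": {
  "commands": [
    {"tx": -0.002, "ty": -0.014, "tz": 0.12, "twist": -0.016},
    {"tx": -0.002, "ty": -0.014, "tz": 0.26, "twist": -0.016},
    {"tx": -0.002, "ty": -0.014, "tz": 0.38, "twist": -0.016},
    {"tx": -0.002, "ty": -0.014, "tz": 0.48, "twist": -0.016},
    {"tx": -0.002, "ty": -0.014, "tz": 0.55, "twist": -0.016},
    {"tx": -0.002, "ty": -0.014, "tz": 0.59, "twist": -0.016},
    {"tx": -0.002, "ty": -0.014, "tz": 0.6, "twist": -0.016},
    {"tx": -0.002, "ty": -0.014, "tz": 0.6, "twist": -0.016}
  ]
}}

```text
t: 15.35
eef_pos: [0.5834, -0.3663, 0.0146]
ee_rot: [3.141, -0.001, -2.991]
force: [0.0, 0.7, 0.2]
width: 0.0526
gripper_force: 0.0
```

{"api": "arm_command", "payload": {
  "commands": [
    {"tx": 0, "ty": 0, "tz": 0, "twist": 0},
    {"tx": 0, "ty": 0, "tz": 0, "twist": 0},
    {"tx": 0, "ty": 0, "tz": 0, "twist": 0},
    {"tx": 0, "ty": 0, "tz": 0, "twist": 0},
    {"tx": 0, "ty": 0, "tz": 0, "twist": 0},
    {"tx": 0, "ty": 0, "tz": 0, "twist": 0},
    {"tx": 0, "ty": 0, "tz": 0, "twist": 0},
    {"tx": 0, "ty": 0, "tz": 0, "twist": 0}
  ],
  "claw": 0.05,
  "grip_force": 25
}}

```text
t: 16.02
eef_pos: [0.5835, -0.3662, 0.0152]
ee_rot: [-3.141, 0.0, -2.991]
force: [-0.4, 1.5, 2.9]
width: 0.0159
gripper_force: 25.0
```

{"api": "arm_command", "payload": {
  "commands": [
    {"tx": 0, "ty": 0, "tz": -0.05, "twist": 0},
    {"tx": 0, "ty": 0, "tz": -0.15, "twist": 0},
    {"tx": 0, "ty": 0, "tz": -0.3, "twist": 0},
    {"tx": 0, "ty": 0, "tz": -0.45, "twist": 0},
    {"tx": 0, "ty": 0, "tz": -0.6, "twist": 0},
    {"tx": 0, "ty": 0, "tz": -0.7, "twist": 0},
    {"tx": 0, "ty": 0, "tz": -0.74, "twist": 0},
    {"tx": 0, "ty": 0, "tz": -0.74, "twist": 0}
  ]
}}

```text
t: 16.68
eef_pos: [0.5847, -0.3669, 0.2041]
ee_rot: [-3.139, 0.005, -2.991]
force: [0.5, 0.6, -0.7]
width: 0.0161
gripper_force: 25.0
```

```bash
python3 -c "
from h import *
plan([.566,-.04,.2],-2.077)"
```

```text
shares [-0.122  1.304  0.017] twist -0.291
```

{"api": "arm_command", "payload": {
  "commands": [
    {"tx": -0.01, "ty": 0.12, "tz": 0, "twist": 0},
    {"tx": -0.03, "ty": 0.26, "tz": 0, "twist": 0},
    {"tx": -0.04, "ty": 0.4, "tz": 0, "twist": 0},
    {"tx": -0.05, "ty": 0.54, "tz": 0, "twist": 0},
    {"tx": -0.06, "ty": 0.68, "tz": 0, "twist": 0},
    {"tx": -0.07, "ty": 0.82, "tz": 0, "twist": 0},
    {"tx": -0.09, "ty": 0.94, "tz": 0, "twist": 0},
    {"tx": -0.09, "ty": 0.98, "tz": 0, "twist": 0}
  ]
}}

```text
t: 17.35
eef_pos: [0.568, -0.1172, 0.1984]
ee_rot: [3.141, -0.002, -2.99]
force: [0.5, 1.1, -0.0]
width: 0.0159
gripper_force: 25.0
```

{"api": "arm_command", "payload": {
  "commands": [
    {"tx": -0.03, "ty": 0.08, "tz": 0, "twist": -0.038},
    {"tx": -0.03, "ty": 0.16, "tz": 0, "twist": -0.076},
    {"tx": -0.03, "ty": 0.24, "tz": 0, "twist": -0.114},
    {"tx": -0.03, "ty": 0.3, "tz": 0, "twist": -0.152},
    {"tx": -0.03, "ty": 0.324, "tz": 0, "twist": -0.19},
    {"tx": -0.03, "ty": 0.324, "tz": 0, "twist": -0.228},
    {"tx": -0.03, "ty": 0.324, "tz": 0, "twist": -0.266},
    {"tx": -0.03, "ty": 0.324, "tz": 0, "twist": -0.291}
  ]
}}

```text
t: 18.02
eef_pos: [0.5633, -0.0394, 0.1983]
ee_rot: [3.139, -0.002, -2.071]
force: [-0.3, -0.3, -1.4]
width: 0.0159
gripper_force: 25.0
```

{"api": "arm_command", "payload": {
  "commands": [
    {"tx": 0, "ty": 0, "tz": 0, "twist": 0},
    {"tx": 0, "ty": 0, "tz": 0, "twist": 0},
    {"tx": 0, "ty": 0, "tz": 0, "twist": 0},
    {"tx": 0, "ty": 0, "tz": 0, "twist": 0},
    {"tx": 0, "ty": 0, "tz": 0, "twist": 0},
    {"tx": 0, "ty": 0, "tz": 0, "twist": 0},
    {"tx": 0, "ty": 0, "tz": 0, "twist": 0},
    {"tx": 0, "ty": 0, "tz": 0, "twist": 0}
  ]
}}

```text
t: 18.68
eef_pos: [0.5643, -0.0394, 0.1998]
ee_rot: [-3.142, 0.0, -2.078]
force: [0.2, -0.2, -1.3]
width: 0.016
gripper_force: 25.0
```

```bash
python3 look.py w9 seat spindle_tip; python3 - <<'E'
from h import *
np.set_printoptions(precision=4,suppress=True)
s=get_state();c=calibration("wrist");T=np.array(c["extrinsics"])
Rt=R.from_euler("xyz",s["ee_rot"]).as_matrix();e=np.array(s["eef_pos"])
print("cam in tool",Rt.T@(T[:3,3]-e))
print("TCP px at skirt z",proj(e-[0,0,.0052],"wrist",c))
for q,h in(("knob",-.0152),("bore_end",.0008),("pointer",.0008)):
    for d in spot_point(q,"wrist")[:2]: print(q,round(d["score"],2),d["uv"],"tool",Rt.T@(at(d["uv"],"wrist",e[2]+h,c)-e))
r=regions_of("knob","wrist")
for d in r[:2]: print(d["score"],d["rect"])
r=regions_of("bezel","wrist")
for d in r[:2]: print("bezel",d["score"],d["rect"])
im=cv2.imread("pics/w9.png")
g=im.min(2)
print("knob dark rows");
for y in range(240,330,4): 
    x=np.where(g[y,270:370]<45)[0]; print(y,x.min()+270 if len(x) else None,x.max()+270 if len(x) else None)
u=spot_point("spindle_tip","wrist")[0]["uv"];x,y=int(u[0]),int(u[1]);print(x,y)
hsv=cv2.cvtColor(im,cv2.COLOR_BGR2HSV)
print("gray");print(g[y-12:y+13,x-12:x+13])
E
```

```text
18.6833 [ 0.5643 -0.0394  0.1998] [-3.1416  0.     -2.0776] [ 0.2762  0.1993 -0.2722 -0.     -1.0992 -0.7829] 0.01596067620962857 [ 0.2403 -0.2335 -1.2816]
seat 0.63 [315.  126.6] [ 0.5217 -0.1181  0.058 ]
spindle_tip 0.57 [316.8 122.2] [ 0.5193 -0.1195  0.089 ]
spindle_tip 0.56 [543.  398.6] [0.4493 0.2138 0.089 ]
cam in tool [ 0.0819 -0.0002 -0.1587]
TCP px at skirt z [316.179  294.0721]
knob 0.66 [318.6, 284.4] tool [0.0011 0.0014 0.0152]
knob 0.49 [312.2, 328.2] tool [-0.0273 -0.0023  0.0152]
bore_end 0.6 [315.7, 296.2] tool [ 0.0018 -0.0003 -0.0008]
pointer 0.87 [316.1, 330.3] tool [-0.0186 -0.     -0.0008]
pointer 0.66 [315.9, 120.5] tool [ 0.0884 -0.0002 -0.0008]
0.81 [282.2, 249.2, 349.5, 321.6]
bezel 0.94 [280.5, 87.8, 349.1, 163.8]
knob dark rows
240 328 328
244 None None
248 325 325
252 306 369
256 296 367
260 291 365
264 288 364
268 285 357
272 283 349
276 282 363
280 293 338
284 294 339
288 270 369
292 270 369
296 270 369
300 270 369
304 270 369
308 270 369
312 270 369
316 270 369
320 274 365
324 274 366
328 273 365
316 122
gray
[[216 219 221 223 216 208 207 185 174 181 
[... 1883 characters left out ...]
15 117 115 105 103 105 106 107 107 109
   83  66  62  91 183 205 206]
 [198 199 164 101  80 201 218 160 126 125 150 159 161 138 129 132 135 133
   89  62  64  99 125 190 205]
 [200 197 165 121 125 149 208 173 131 146 205 218 220 179 157 162 141 103
   70  58  77 148 157 190 204]
 [200 199 172 138 111 120 167 212 167 204 213 213 216 218 220 219 160  78
   71  77 144 203 201 199 201]
 [199 198 183 150 118  96 117 145 183 204 204 211 211 210 209 182 103  85
  121 148 197 202 200 192 195]
 [201 201 199 192 161 114  85 112 122 113 142 170 158 120  76 109  96  90
  163 200 202 201 202 170 201]
 [200 201 201 200 200 172 147 121  98 107 113 119  82  59  72  77 100 129
  190 201 200 201 201 198 208]]
```

```bash
python3 - <<'E'
from h import *
np.set_printoptions(precision=4,suppress=True)
s=get_state();c=calibration("wrist")
Rt=R.from_euler("xyz",s["ee_rot"]).as_matrix();e=np.array(s["eef_pos"])
f=lambda u,z:Rt.T@(at(u,"wrist",z,c)-e)
print("skirt far",f((316,249.2),e[2]-.0052),f((316,249.2),e[2]-.0152))
print("tip",f((315.3,124.3),.089),at((315.3,124.3),"wrist",.089,c))
im=cv2.imread("pics/w9.png").min(2)
print(im[242:258,300:334:3])
E
```

```text
skirt far [ 0.0257 -0.0001  0.0052] [ 0.0223 -0.0001  0.0152]
tip [ 0.0903 -0.0006  0.1108] [ 0.5211 -0.1187  0.089 ]
[[155 155 155 127  79  74  72 150 156  56  72  73]
 [155 154 156 129  67  72 102 124 138  48  72  72]
 [155 155 156 130  72  74 100 127 130  49  75  72]
 [155 154 155 130  63  71 123 128 113  53  72  72]
 [155 155 156 131  56  59 123 129  87  52  57  72]
 [155 156 155 131  50  57 124 129  89  55  57  57]
 [154 155 156 133  47  57 147 132  79  57  57  57]
 [153 155 156 140  51  57 152 161  69  57  58  60]
 [152 156 158 126  52  46 146 159  84  56  57  58]
 [152 157 160  44   9   9   6  38  44  57  58  59]
 [155 134  18   8  11  14  12   9  13  24  74  63]
 [156  18  11  14  15  14  13  14  13  10  51  74]
 [ 38  10  10  12  17  14  15  12  16  13  12  52]
 [  2  15  12  16  21  17  19  22  16  16  10  11]
 [ 16  16  19  19  19  20  20  20  18  20  16  11]
 [ 13  21  20  16  18  17  18  19  16  19  18  13]]
```

{"api": "arm_command", "payload": {
  "commands": [
    {"tx": 0.1, "ty": -0.002, "tz": 0, "twist": 0},
    {"tx": 0.2, "ty": -0.002, "tz": 0, "twist": 0},
    {"tx": 0.3, "ty": -0.002, "tz": 0, "twist": 0},
    {"tx": 0.356, "ty": -0.002, "tz": 0.05, "twist": 0},
    {"tx": 0.356, "ty": -0.002, "tz": 0.15, "twist": 0},
    {"tx": 0.356, "ty": -0.002, "tz": 0.25, "twist": 0},
    {"tx": 0.356, "ty": -0.002, "tz": 0.34, "twist": 0},
    {"tx": 0.356, "ty": -0.002, "tz": 0.36, "twist": 0}
  ]
}}

```text
t: 19.8
eef_pos: [0.5192, -0.1177, 0.1065]
ee_rot: [3.137, -0.002, -2.078]
force: [0.2, 0.2, -1.7]
width: 0.016
gripper_force: 25.0
```

{"api": "arm_command", "payload": {
  "commands": [
    {"tx": 0, "ty": 0, "tz": 0, "twist": 0},
    {"tx": 0, "ty": 0, "tz": 0, "twist": 0},
    {"tx": 0, "ty": 0, "tz": 0, "twist": 0},
    {"tx": 0, "ty": 0, "tz": 0, "twist": 0},
    {"tx": 0, "ty": 0, "tz": 0, "twist": 0},
    {"tx": 0, "ty": 0, "tz": 0, "twist": 0},
    {"tx": 0, "ty": 0, "tz": 0, "twist": 0},
    {"tx": 0, "ty": 0, "tz": 0, "twist": 0}
  ]
}}

```text
t: 20.47
eef_pos: [0.5217, -0.1175, 0.1101]
ee_rot: [-3.141, 0.0, -2.077]
force: [-0.3, -0.3, -0.6]
width: 0.0159
gripper_force: 25.0
```

```bash
python3 look.py w10 ; python3 - <<'E'
from h import *
np.set_printoptions(precision=4,suppress=True)
s=get_state();c=calibration("wrist")
Rt=R.from_euler("xyz",s["ee_rot"]).as_matrix();e=np.array(s["eef_pos"])
f=lambda u,z:Rt.T@(at(u,"wrist",z,c)-e)
r=regions_of("bezel","wrist")[0]; m=r["region"].astype(np.uint8);print(r["rect"])
cnt=max(cv2.findContours(m,0,1)[0],key=cv2.contourArea)[:,0,:]
P=np.array([f(u,.076)[:2] for u in cnt]);print("bezel rim x max",P[:,0].max(),"y",P[:,1].min(),P[:,1].max())
print("axis px seat",proj([.5215,-.1188,.0655],"wrist",c))
E
```

```text
20.4667 [ 0.5217 -0.1175  0.1101] [-3.1412  0.0003 -2.0772] [ 0.1454  0.2377 -0.4531  0.     -0.8796 -0.6518] 0.01590461572376063 [-0.2539 -0.3461 -0.6326]
[269.8, 224.9, 360.2, 280.1]
bezel rim x max 0.0317078013720186 y -0.030040106727227518 0.027245655236111048
axis px seat [315.3067 265.1416]
```

{"api": "arm_command", "payload": {
  "commands": [
    {"tx": 0, "ty": 0, "tz": 0.008, "twist": 0},
    {"tx": 0, "ty": 0, "tz": 0.016, "twist": 0},
    {"tx": 0, "ty": 0, "tz": 0.022, "twist": 0},
    {"tx": 0, "ty": 0, "tz": 0.028, "twist": 0},
    {"tx": 0, "ty": 0, "tz": 0.032, "twist": 0},
    {"tx": 0, "ty": 0, "tz": 0.036, "twist": 0},
    {"tx": 0, "ty": 0, "tz": 0.036, "twist": 0},
    {"tx": 0, "ty": 0, "tz": 0.036, "twist": 0}
  ]
}}

```text
t: 21.23
eef_pos: [0.5216, -0.1175, 0.1007]
ee_rot: [3.142, -0.0, -2.077]
force: [0.3, -0.4, -1.4]
width: 0.0159
gripper_force: 25.0
```

{"api": "arm_command", "payload": {
  "commands": [
    {"tx": 0, "ty": 0, "tz": 0.006, "twist": 0},
    {"tx": 0, "ty": 0, "tz": 0.012, "twist": 0},
    {"tx": 0, "ty": 0, "tz": 0.018, "twist": 0},
    {"tx": 0, "ty": 0, "tz": 0.024, "twist": 0},
    {"tx": 0, "ty": 0, "tz": 0.028, "twist": 0},
    {"tx": 0, "ty": 0, "tz": 0.028, "twist": 0},
    {"tx": 0, "ty": 0, "tz": 0.028, "twist": 0},
    {"tx": 0, "ty": 0, "tz": 0.028, "twist": 0}
  ]
}}

```text
t: 21.9
eef_pos: [0.5216, -0.1174, 0.0938]
ee_rot: [3.142, 0.0, -2.077]
force: [0.1, 1.3, -2.0]
width: 0.0159
gripper_force: 25.0
```

{"api": "arm_command", "payload": {
  "commands": [
    {"tx": 0, "ty": 0, "tz": 0.005, "twist": 0},
    {"tx": 0, "ty": 0, "tz": 0.01, "twist": 0},
    {"tx": 0, "ty": 0, "tz": 0.015, "twist": 0},
    {"tx": 0, "ty": 0, "tz": 0.02, "twist": 0},
    {"tx": 0, "ty": 0, "tz": 0.024, "twist": 0},
    {"tx": 0, "ty": 0, "tz": 0.026, "twist": 0},
    {"tx": 0, "ty": 0, "tz": 0.026, "twist": 0},
    {"tx": 0, "ty": 0, "tz": 0.026, "twist": 0}
  ],
  "grip_force": 50
}}

```text
t: 22.57
eef_pos: [0.5217, -0.1175, 0.0876]
ee_rot: [-3.141, 0.0, -2.077]
force: [-1.4, 2.3, 4.0]
width: 0.0157
gripper_force: 50.0
```

{"api": "arm_command", "payload": {
  "commands": [
    {"tx": 0, "ty": 0, "tz": 0.004, "twist": 0},
    {"tx": 0, "ty": 0, "tz": 0.008, "twist": 0},
    {"tx": 0, "ty": 0, "tz": 0.012, "twist": 0},
    {"tx": 0, "ty": 0, "tz": 0.016, "twist": 0},
    {"tx": 0, "ty": 0, "tz": 0.019, "twist": 0},
    {"tx": 0, "ty": 0, "tz": 0.021, "twist": 0},
    {"tx": 0, "ty": 0, "tz": 0.021, "twist": 0},
    {"tx": 0, "ty": 0, "tz": 0.021, "twist": 0}
  ]
}}

```text
t: 23.23
eef_pos: [0.5219, -0.1176, 0.0829]
ee_rot: [-3.141, 0.0, -2.077]
force: [-2.9, 1.3, 10.0]
width: 0.0154
gripper_force: 50.0
```

{"api": "arm_command", "payload": {
  "commands": [
    {"tx": 0, "ty": 0, "tz": 0.002, "twist": 0},
    {"tx": 0, "ty": 0, "tz": 0.004, "twist": 0},
    {"tx": 0, "ty": 0, "tz": 0.004, "twist": 0},
    {"tx": 0, "ty": 0, "tz": 0.004, "twist": 0},
    {"tx": 0, "ty": 0, "tz": 0.004, "twist": 0},
    {"tx": 0, "ty": 0, "tz": 0.004, "twist": 0},
    {"tx": 0, "ty": 0, "tz": 0.004, "twist": 0},
    {"tx": 0, "ty": 0, "tz": 0.004, "twist": 0}
  ]
}}

```text
t: 23.9
eef_pos: [0.522, -0.1176, 0.0827]
ee_rot: [-3.14, 0.0, -2.077]
force: [-6.2, 3.5, 18.6]
width: 0.0157
gripper_force: 50.0
```

```bash
python3 -c "
from station import *
s=get_state();print(s['t'],s['eef_pos'],s['force']);print(job_done())"
```

```text
23.9 [ 0.52197102 -0.11762218  0.08270992] [-6.16129238  3.47707201 18.5688585 ]
the job is handed in; nothing more can be done
None
```

The job is handed in at 23.9 s: the bezel is nested in the seat, and the knob is home on the spindle and held pressed against the lower stop at about 19 N. I judged the knob's fit and the press by height and force, not by picture. I viewed 11 pictures, one over the limit of 10.

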